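# Sweep the loose nuts off the base plate into the tray

### The arm

A 6-joint arm with a two-finger parallel gripper is mounted at the origin on the work surface. World frame = base frame: x ahead of the robot, y to its left, z up, the work surface at z = 0. Lengths are in m, angles in rad, forces in N, time in s.
With the tool pointing down it reaches from about 0.375 to 0.9 m from the base axis. Payload 3.1 kg.
Tool frame: the origin (TCP) lies midway between the tips of the shut fingers; the grasp point (between the pads) lies 19 mm behind it; x points along the fingers, z is the direction in which the jaws open and shut, and the axes are right-handed (so a half turn about x gives the same grasp; the last joint's range is limited). The gripper opens to 87 mm and grips with 3 to 60 N. Pads are 19 mm wide; open, the fingers measure 117 mm over their backs; the gripper's body (75 mm by 190 mm) begins 51 mm behind the grasp point.
Start: joints at [-1.508, 0.527, 1.433, -0, 1.181, -0.178], TCP at [0.149, -0.607, 0.195] pointing down, gripper open.
Joint ranges: [-3.08, 3.08], [-0.75, 2.2], [0.22, 2.44], [-1.43, 4.57], [0, 2.65], [-2.85, 2.85]. Speed limits (rad/s): [2.79, 2.79, 3.14, 3.14, 3.14, 3.14].

### API

Orientations are given as a unit quaternion [x, y, z, w].
In Python, from rig import robot, optics, workorder gives the robot as it stands.
- The arm moves only by the tool arm_command, never from a script. Its argument "plan" is a list of rows, each a list of 7 numbers: the shift along the tool's x, y, z in cm, then the turn, a rotation vector about the tool's x, y, z in rad, then the finger opening in cm, from 0 to 8.7. In form: [[x, y, z, ax, ay, az, gripper], ...]. A call has 1 to 12 rows; each row shifts and turns the pose as measured when the row begins, along the tool's axes as they then stand; what a row does not reach is not made up. A row lasts 1/8 s, in which the tool goes at most 62.5 mm and 10.7 degrees, less where a joint would pass 70% of its speed; a pose out of reach is approached as far as the arm can. A call with a gripper value outside its range is refused whole. The fingers move at their own pace and stop on an object; "grip_force" is the grip in N (left out, the last holds). Time passes only in rows, so rows that do not move let the fingers close. It gives the time, the measured TCP pose, the force and the opening at its end, in the units of the state.
- robot.get_obs(): the state, without advancing time (a new reading comes with each control period).
- optics.camera(name): name is "side" or "top"; returns (picture, depth): 400x640x3 uint8, blue, green, red; 400x640 float32, m along the optical axis (not along the pixel's ray), 0 where there is no reading.
- optics.camera_info(name): a dict with "mtx" (3x3 intrinsics, pixels), "k1" (the pictures are not rectified: a ray, as slopes to the right and down, at radius r is drawn at 1 + k1 r^2 times it, then the intrinsics apply), "position" and "rotation" of the camera in the world. Camera axes: x right, y down, z forward; pixel columns grow to the right and rows downward; lengths in m; the calibration is good to about 2 mm. A picture is of the moment at which its call begins. camera_info takes no time and is no camera call.
- workorder.hand_in(): hands the job in, once; it reports no verdict.
The state is a dict: "time": time; "q": joint angles; "joint_velocities": joint speeds; "joint_torque": joint torques, N m; "position": TCP position; "tool_rot": TCP orientation; "ft_force": force on the tool from outside, world axes, zero at the start; "moment": the same for the moment, N m; "grip_width": finger opening in m.
Only numpy, scipy, OpenCV 4.12 (cv2) and the standard library are available. Lean on these libraries where they do the work, as an engineer would, in place of code of your own. Each camera call takes 0.05 s, during which the arm holds its last target. There are 200 camera calls.

### The job

Clear the base plate: with the fingertips, sweep the three loose hex nuts across the plate and over its end into the open tray, pushing them only and never lifting one. Leave the stepper motor and the round spacer standing where they are on the plate, and do not disturb the other things on the table.

Things in the scene. Friction and masses are not known exactly. Their poses are not given: they have to be found in the camera images.
- plate_top (a point): centre of the upper face of the fixed plywood base plate: 220 mm along its x, 300 mm along its y, flat, no rim, 66 mm above the table. At one end (y = +150 or -150 mm here) stands the open tray, at the other the lidded box (which is which varies), each tucked 10 mm under the overhanging end. A nut pushed over a long side falls to the table
- tray: open white plastic tray, fixed, 220 mm along x, 100 mm along y, 56 mm high, walls and floor 3 mm; origin at the centre of its underside, axes parallel to the plate's. Its centre is 190 mm from the plate's centre along the plate's y axis, on either side. Its rim is 4 mm below the plate's underside (the plate is 6 mm thick)
- lidbox: white plastic box with its lid closed, fixed, 224 x 102 x 56 mm, origin at the centre of its underside, at the other end of the plate from the tray; nuts do not belong there
- nut1_center (a point): loose steel hex nut, 30 mm across flats, about 34 mm across corners, 18 mm high, with a 19 mm hole, 48 to 84 g, lying flat on the base plate. This point is the nut's centre, 9 mm above its underside. It starts nearer the robot than the motor, in the strip along the plate's side at x about -60 to -82 mm of the plate
- nut2_center (a point): loose steel hex nut, 30 mm across flats, about 34 mm across corners, 18 mm high, with a 19 mm hole, 48 to 84 g, lying flat on the base plate. This point is the nut's centre, 9 mm above its underside. It starts beyond the motor, in the strip along the plate's far side at x about 60 to 82 mm of the plate
- nut3_center (a point): loose steel hex nut, 30 mm across flats, about 34 mm across corners, 18 mm high, with a 19 mm hole, 48 to 84 g, lying flat on the base plate. This point is the nut's centre, 9 mm above its underside. It starts in the middle strip of the plate, near its negative-y end; when the tray is at the positive-y end, motor and spacer stand in its straight way
- nut1: the same nut as nut1_center; origin at the centre of its underside, z axis up through the hole
- nut2: the same nut as nut2_center; origin at the centre of its underside
- nut3: the same nut as nut3_center; origin at the centre of its underside
- motor: stepper motor standing loose near the middle of the plate, shaft up: body 42 x 42 x 40 mm with a thin shaft to 62 mm, and a small plug that stands out 5 mm on its +y side; about 280 g; origin at the centre of its underside. Not to be moved
- spacer: round aluminium spacer standing loose on end near the positive-y end of the plate, in its middle strip, 25 mm diameter, 50 mm high, 70 g; origin at the centre of its underside. Not to be moved
- carton: closed cardboard box 100 x 130 x 55 mm on the table left of the work; origin at the centre of its underside. Not to be moved
- jar: clear jar, 64 mm across, 85 mm high, on the table right of the work; origin at the centre of its underside. Not to be moved
- driver: screwdriver lying on the table beyond the plate; origin at the centre of its underside. Not to be moved
- bracket: yellow U-shaped printed bracket, 50 x 40 x 60 mm, on the table right of the work; origin at the centre of its underside. Not to be moved
- marker: whiteboard marker, 125 mm long, lying on the table beyond the plate; origin at the centre of its underside. Not to be moved

How it is judged:
At the end, for the whole second after the job is handed in: All three nuts lie at rest (slower than 20 mm/s) inside the open tray, their centres within its walls and below its rim (lower than 52 mm above its underside) (x of nut1_center in the frame of tray between -0.105 and 0.105 m and y of nut1_center in the frame of tray between -0.046 and 0.046 m and z of each of nut1_center, nut2_center, nut3_center in the frame of tray below 0.052 m and linear speed of each of nut1, nut2, nut3 below 0.02 m/s and x of nut2_center in the frame of tray between -0.105 and 0.105 m and y of nut2_center in the frame of tray between -0.046 and 0.046 m and x of nut3_center in the frame of tray between -0.105 and 0.105 m and y of nut3_center in the frame of tray between -0.046 and 0.046 m); the robot touches nothing.
It fails at once if a nut is lifted: its centre rises more than 20 mm above where it is when lying on the plate (height (world z) of any of nut1_center, nut2_center, nut3_center above 0.095 m).
It fails at once if the motor or the spacer is shifted by more than 10 mm or tipped (distance of any of motor, spacer from where it was at the start of the episode above 0.01 m or angle between any of motor, spacer's own z axis and vertical above 0.3 rad).
It fails at once if one of the other things on the table is moved by more than 20 mm (distance of any of carton, jar, driver, bracket, marker from where it was at the start of the episode above 0.02 m).
It also fails if it takes over 69 s, if anything falls off the work surface, if the arm or the gripper's body presses on something with over 40 N, if the wrist force passes 120 N, or if a joint passes its speed limit or range.

## Working session

There is one attempt and no reset: what is moved stays moved. The work goes in short steps, Python scripts to look and compute and a tool call to move; the robot and the scene stay as the last step left them, time stands still between calls to the robot, and variables do not carry over. Pictures are saved under pics/ and viewed, about 8 in all and at most 12, crops included, and the job is handed in when it is done.

Besides the shell and the picture viewer there is one more tool, called after "Emit:" as a command line: name --pt "numbers of a row" for each row, then --argument value for the rest. arm_command: Moves the arm, as the interface text tells. Its arguments: {"type":"object","properties":{"plan":{"type":"array"},"grip_force":{"type":"number"}},"required":["plan"]}

```bash
mkdir -p pics; ls; cat > h.py <<'E'
import numpy as np, cv2
from rig import robot, optics, workorder
from scipy.spatial.transform import Rotation as R
def snap(n,name):
    p,d=optics.camera(n); cv2.imwrite(f'pics/{name}.png',p); np.save(f'pics/{name}.npy',d); return p,d
def rotm(i):
    r=np.array(i['rotation'],float); return r if r.shape==(3,3) else R.from_quat(r).as_matrix()
def cloud(n,d):
    i=optics.camera_info(n); K=np.array(i['mtx'],float)
    v,u=np.mgrid[0:d.shape[0],0:d.shape[1]]
    pts=np.stack([u,v],-1).reshape(-1,1,2).astype(np.float64)
    s=cv2.undistortPoints(pts,K,np.array([i['k1'],0,0,0,0.])).reshape(d.shape+(2,))
    c=np.dstack([s*d[...,None],d])
    return c@rotm(i).T+np.array(i['position'])
E
python3 - <<'E'
from h import *
for n in('top','side'):
    i=optics.camera_info(n); print(i)
    p,d=snap(n,n+'0'); w=cloud(n,d); np.save(f'pics/{n}0w.npy',w)
o=robot.get_obs(); print(o)
print(R.from_quat(o['tool_rot']).as_matrix())
E
```

```text
pics
{'mtx': array([[445.73052437,   0.        , 317.29227675],
       [  0.        , 445.73052437, 201.00546912],
       [  0.        ,   0.        ,   1.        ]]), 'k1': -0.09228481634769062, 'position': array([0.44361166, 0.02157108, 1.59138754]), 'rotation': array([ 0.70880148, -0.70353785,  0.03524243, -0.03732208])}
{'mtx': array([[482.46539743,   0.        , 318.50780849],
       [  0.        , 482.46539743, 201.54683612],
       [  0.        ,   0.        ,   1.        ]]), 'k1': 0.027109358870421946, 'position': array([ 0.43399655, -1.0865832 ,  1.00980772]), 'rotation': array([ 0.90391847, -0.06582484,  0.02665669, -0.42176759])}
{'time': 0.1, 'q': array([-1.50852903e+00,  5.28356701e-01,  1.43378524e+00,  3.21098921e-06,
        1.18138431e+00, -1.78485115e-01]), 'joint_velocities': array([ 2.59217820e-04, -2.21315809e-03, -3.30909884e-03,  2.62947867e-04,
        2.20197875e-05,  6.32558832e-05]), 'joint_torque': array([ 1.25724919e-04, -4.40984881e+01, -1.77150822e+01,  6.34252816e-02,
        5.34327643e-02, -4.76688001e-05]), 'position': array([ 0.14901447, -0.60624255,  0.19417615]), 'tool_rot': array([ 0.43685041,  0.55687781, -0.4358277 ,  0.55597036]), 'ft_force': array([ 0.28564682, -0.27860338,  0.35476331]), 'moment': array([-0.05072323, -0.03464741, -0.01272129]), 'grip_width': 0.08703300843169244}
[[-1.17357039e-04  9.71159162e-01  2.38432102e-01]
 [ 1.93003153e-03  2.38431880e-01 -9.71157306e-01]
 [-9.99998131e-01  3.46209330e-04 -1.90234947e-03]]
```

View pics/top0.png

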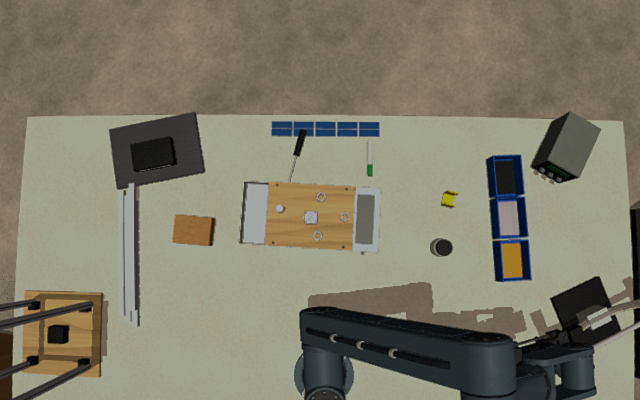

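View pics/side0.png

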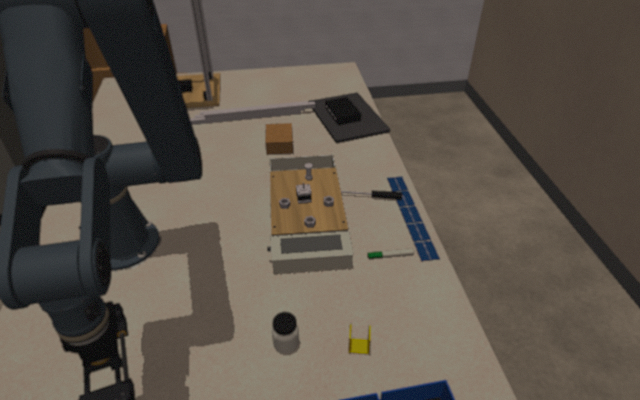

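```bash
python3 - <<'E'
from h import *
p=cv2.imread('pics/top0.png'); w=np.load('pics/top0w.npy')
c=cv2.resize(p[170:260,232:392],None,fx=5,fy=5,interpolation=cv2.INTER_CUBIC); cv2.imwrite('pics/top0c.png',c)
for u in (246,250,254,258,262,266,272,330,350,356,360,366,372,377,381,390): print(u,w[215,u].round(3), w[230,u].round(3))
q=cv2.imread('pics/side0.png'); 
cv2.imwrite('pics/side0c.png',cv2.resize(q[145:275,255:365],None,fx=4.5,fy=4.5,interpolation=cv2.INTER_CUBIC))
E
```

```text
246 [0.555 0.281 0.006] [ 0.501  0.281 -0.001]
250 [0.555 0.268 0.001] [0.501 0.266 0.007]
254 [0.555 0.253 0.003] [0.502 0.252 0.005]
258 [0.555 0.238 0.005] [0.502 0.237 0.004]
262 [ 0.556  0.225 -0.001] [0.502 0.223 0.007]
266 [0.551 0.202 0.068] [0.5   0.201 0.07 ]
272 [0.551 0.182 0.063] [0.5   0.181 0.067]
330 [ 0.553 -0.017  0.064] [ 0.501 -0.018  0.065]
350 [ 0.553 -0.086  0.069] [ 0.502 -0.086  0.068]
356 [ 0.554 -0.107  0.059] [ 0.502 -0.107  0.056]
360 [ 0.554 -0.121  0.061] [ 0.502 -0.121  0.058]
366 [ 0.554 -0.142  0.058] [ 0.503 -0.142  0.056]
372 [ 0.554 -0.162  0.059] [ 0.503 -0.163  0.05 ]
377 [ 0.555 -0.18   0.053] [ 0.503 -0.18   0.052]
381 [ 0.559 -0.202 -0.005] [ 0.505 -0.201  0.003]
390 [ 0.559 -0.233  0.007] [ 0.505 -0.234 -0.002]
```

View pics/top0c.png

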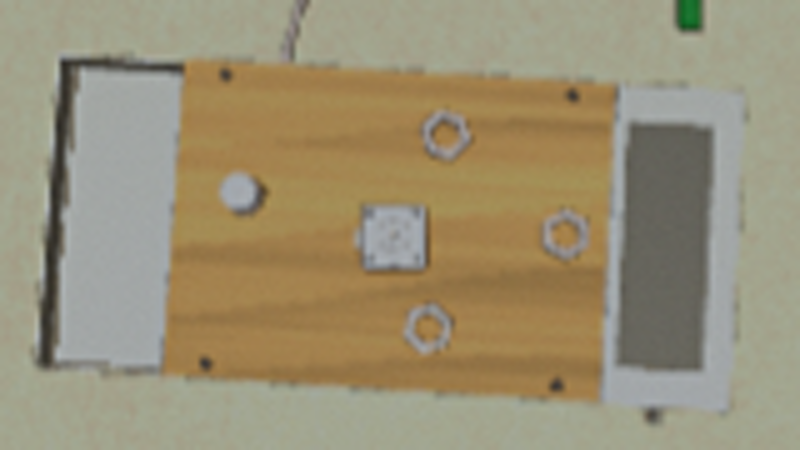

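The open tray is on the left (floor at z≈0.004, crop x 45-180), which is the world +y side. Crop pixels: spacer (240,190), motor (395,237), nut2 (446,135), nut3 (565,235), nut1 (428,328).

```bash
cat >> h.py <<'E'
def ray(n,uv,z):
    i=optics.camera_info(n); K=np.array(i['mtx'],float)
    s=cv2.undistortPoints(np.array(uv,float).reshape(-1,1,2),K,np.array([i['k1'],0,0,0,0.])).reshape(-1,2)
    dd=np.c_[s,np.ones(len(s))]@rotm(i).T; P=np.array(i['position'])
    return P+dd*((np.array(z)-P[2])/dd[:,2])[:,None]
def proj(n,X):
    i=optics.camera_info(n); r=rotm(i).T
    return cv2.projectPoints(np.array(X,float).reshape(-1,1,3),r,-r@np.array(i['position']),np.array(i['mtx'],float),np.array([i['k1'],0,0,0,0.]))[0].reshape(-1,2)
E
python3 - <<'E'
from h import *
c=np.array([(184,60),(618,85),(602,402),(163,374),(446,135),(565,235),(428,328),(395,237),(240,190)],float)
uv=(c+.5)/5-.5+[232,170]
z=[.066]*4+[.084]*3+[.106,.116]
X=ray('top',uv,z)
C=X[:4].mean(0); 
print(X.round(4)); print('centre',C, 'sides',[np.linalg.norm(X[i]-X[(i+1)%4]).round(4) for i in range(4)])
ey=((X[0]-X[1])+(X[3]-X[2]))[:2]; ex=((X[0]-X[3])+(X[1]-X[2]))[:2]
ty=np.arctan2(-ey[0],ey[1]); tx=np.arctan2(ex[1],ex[0]); print('yaw',ty,tx)
a=(2*ty+tx)/3
M=np.array([[np.cos(a),-np.sin(a)],[np.sin(a),np.cos(a)]])
print(((X[:,:2]-C[:2])@M).round(4))
np.savez('plate.npz',C=C[:2],M=M,a=a)
# overlay on side crop
q=cv2.imread('pics/side0.png'); q=cv2.resize(q[145:275,255:365],None,fx=4.5,fy=4.5,interpolation=cv2.INTER_CUBIC)
for t in ((proj('side',X)-[255,145]+.5)*4.5-.5): cv2.drawMarker(q,tuple(int(v) for v in t.round()),(0,0,255),0,12,1)
cv2.imwrite('pics/side0o.png',q)
E
```

```text
[[ 0.667   0.1964  0.066 ]
 [ 0.6517 -0.1039  0.066 ]
 [ 0.4338 -0.0929  0.066 ]
 [ 0.4505  0.2068  0.066 ]
 [ 0.6141  0.0148  0.084 ]
 [ 0.5465 -0.0663  0.084 ]
 [ 0.4829  0.026   0.084 ]
 [ 0.5428  0.0485  0.106 ]
 [ 0.5726  0.1517  0.116 ]]
centre [0.55076462 0.05162151 0.066     ] sides [np.float64(0.3007), np.float64(0.2182), np.float64(0.3001), np.float64(0.2168)]
yaw -0.05321068806266851 -0.049319670170439894
[[ 0.1086  0.1506]
 [ 0.1089 -0.1501]
 [-0.1093 -0.1503]
 [-0.1082  0.1498]
 [ 0.0651 -0.0335]
 [ 0.0018 -0.118 ]
 [-0.0665 -0.0291]
 [-0.0078 -0.0036]
 [ 0.0167  0.101 ]]
```

View pics/side0o.png

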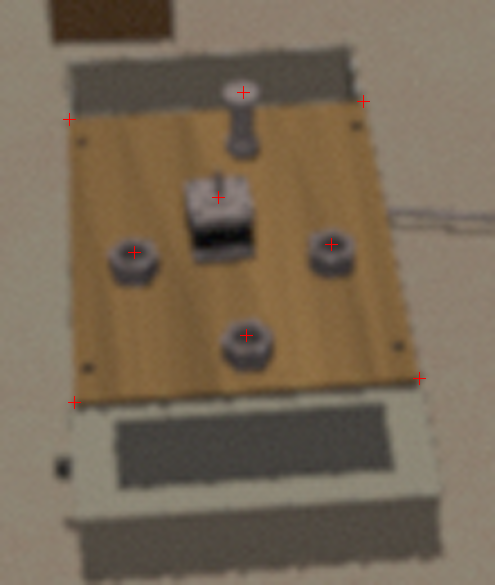

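The marks reproject onto every feature in the side view, and the plate measures 0.300 × 0.218 m as it should, so the measurements hold. First I'll turn the tool so that its z axis lies along plate x and its y axis along plate y, with the fingers slightly open as a cradle.

Emit:
arm_command --pt "0 0 0 -0.16 0 0 1.8" --pt "0 0 0 -0.16 0 0 1.8" --pt "0 0 0 -0.16 0 0 1.8" --pt "0 0 0 -0.16 0 0 1.8" --pt "0 0 0 -0.16 0 0 1.8" --pt "0 0 0 -0.16 0 0 1.8" --pt "0 0 0 -0.16 0 0 1.8" --pt "0 0 0 -0.16 0 0 1.8"

```text
time: 1.1
position: [0.1488, -0.6023, 0.1893]
tool_rot: [0.007, 0.707, 0.002, 0.707]
ft_force: [0.4, 0.5, -0.5]
grip_width: 0.0202
```

```bash
cat >> h.py <<'E'
def where(*targets):
    """TCP in plate frame, yaw error, and shift in tool cm to plate-frame targets (x,y,z)"""
    o=robot.get_obs(); f=np.load('plate.npz'); T=R.from_quat(o['tool_rot']).as_matrix(); p=np.array(o['position'])
    pl=(p[:2]-f['C'])@f['M']
    print('t',round(o['time'],2),'plate xy',pl.round(4),'z',p[2].round(4),'yawerr',(np.arctan2(T[1,2],T[0,2])-f['a']).round(4),'tilt',T[:2,0].round(4),'F',np.round(o['ft_force'],1),'w',round(o['grip_width'],4))
    for t in targets:
        g=np.r_[f['C']+f['M']@np.array(t[:2]),t[2]]; print(t,'shift cm',((g-p)@T*100).round(2))
E
python3 -c "
from h import *
where((-.066,-.078,.195),(-.066,-.078,.072))"
```

```text
t 1.1 plate xy [-0.3675 -0.6739] z 0.1893 yawerr 0.0444 tilt [-0.0007  0.0128] F [ 0.4  0.5 -0.5] w 0.0202
(-0.066, -0.078, 0.195) shift cm [ 0.14 58.2  32.76]
(-0.066, -0.078, 0.072) shift cm [12.44 58.04 32.77]
```

Emit:
arm_command --pt "-0.1 4.8 2.7 0.04 0 -0.01 1.8" --pt "-0.1 4.8 2.7 0 0 0 1.8" --pt "-0.1 4.8 2.7 0 0 0 1.8" --pt "-0.1 4.8 2.7 0 0 0 1.8" --pt "-0.1 4.8 2.7 0 0 0 1.8" --pt "-0.1 4.8 2.7 0 0 0 1.8" --pt "-0.1 4.8 2.7 0 0 0 1.8" --pt "-0.1 4.8 2.7 0 0 0 1.8" --pt "-0.1 4.8 2.7 0 0 0 1.8" --pt "-0.1 4.8 2.7 0 0 0 1.8" --pt "0 2 1 0 0 0 1.8" --pt "0 0 0 0 0 0 1.8"

```text
time: 2.6
position: [0.4587, -0.101, 0.1976]
tool_rot: [0.019, 0.707, -0.017, 0.706]
ft_force: [-0.4, -0.6, 0.6]
grip_width: 0.018
```

```bash
python3 -c "
from h import *
where((-.066,-.078,.072))"
```

```text
t 2.6 plate xy [-0.0841 -0.1572] z 0.1976 yawerr 0.0012 tilt [-0.0013  0.0039] F [-0.4 -0.6  0.6] w 0.018
(-0.066, -0.078, 0.072) shift cm [12.59  7.87  1.83]
```

Emit:
arm_command --pt "1 2.6 0.6 0 0 0 1.8" --pt "1 2.6 0.6 0 0 0 1.8" --pt "1 2.6 0.6 0 0 0 1.8" --pt "2 0 0 0 0 0 1.8" --pt "2 0 0 0 0 0 1.8" --pt "2 0 0 0 0 0 1.8" --pt "1 0 0 0 0 0 1.8" --pt "0.5 0 0 0 0 0 1.8" --pt "0 0 0 0 0 0 1.8"

```text
time: 3.72
position: [0.4792, -0.0307, 0.0895]
tool_rot: [0.021, 0.708, -0.021, 0.706]
ft_force: [0.6, 0.8, 0.6]
grip_width: 0.0178
```

```bash
python3 -c "
from h import *
where((-.066,-.078,.072))"
```

```text
t 3.73 plate xy [-0.0672 -0.0859] z 0.0895 yawerr -0.007 tilt [-0.0026  0.0003] F [0.6 0.8 0.6] w 0.0178
(-0.066, -0.078, 0.072) shift cm [1.75 0.79 0.12]
```

Emit:
arm_command --pt "0.6 0 0.1 -0.01 0 0 1.8" --pt "0.6 0 0 0 0 0 1.8" --pt "0.3 0 0 0 0 0 1.8" --pt "0 0.5 0 0 0 0 1.8" --pt "0 0.5 0 0 0 0 1.8" --pt "0 0.5 0 0 0 0 1.8"

```text
time: 4.47
position: [0.4822, -0.0152, 0.0748]
tool_rot: [0.017, 0.707, -0.017, 0.707]
ft_force: [0.8, -0.2, 0.1]
grip_width: 0.0178
```

```bash
python3 -c "
from h import *
where((-.066,.155,.073))"
```

```text
t 4.47 plate xy [-0.065  -0.0703] z 0.0748 yawerr 0.0035 tilt [ 0.0005 -0.0006] F [ 0.8 -0.2  0.1] w 0.0178
(-0.066, 0.155, 0.073) shift cm [ 1.700e-01  2.253e+01 -2.000e-02]
```

Emit:
arm_command --pt "0.15 1 -0.05 0 0 0 1.8" --pt "0 1 0 0 0 0 1.8" --pt "0 1 0 0 0 0 1.8" --pt "0 1 0 0 0 0 1.8" --pt "0 1 0 0 0 0 1.8" --pt "0 1 0 0 0 0 1.8" --pt "0 1 0 0 0 0 1.8" --pt "0 1 0 0 0 0 1.8" --pt "0 1 0 0 0 0 1.8"

```text
time: 5.6
position: [0.4863, 0.0816, 0.0734]
tool_rot: [0.017, 0.707, -0.017, 0.707]
ft_force: [0.6, -0.5, 0.3]
grip_width: 0.0178
```

```bash
python3 -c "
from h import *
where((-.066,.155,.073))
p,d=snap('side','s1'); cv2.imwrite('pics/s1c.png',cv2.resize(p[130:275,255:365],None,fx=4,fy=4,interpolation=cv2.INTER_CUBIC))"
```

```text
t 5.6 plate xy [-0.0659  0.0266] z 0.0734 yawerr 0.0043 tilt [ 0.0011 -0.0005] F [ 0.6 -0.5  0.3] w 0.0178
(-0.066, 0.155, 0.073) shift cm [ 0.04 12.84  0.05]
```

View pics/s1c.png

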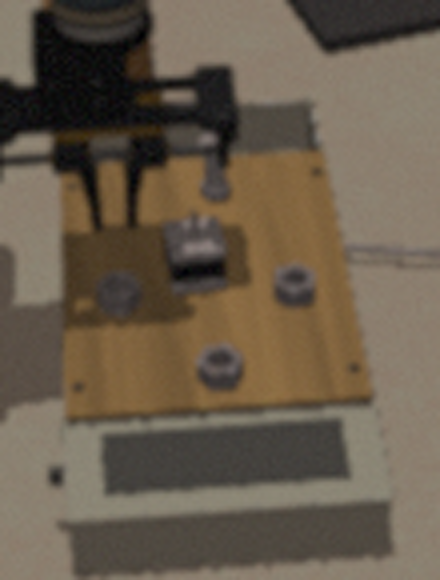

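Nut1 has not moved (still at crop 118,293), yet the fingertips (crop 98 and 135, 225) are well past it. I'll compare where the tips are in the image with the reported TCP.

```bash
python3 - <<'E'
from h import *
o=robot.get_obs(); T=R.from_quat(o['tool_rot']).as_matrix(); p=np.array(o['position'])
for s in(-1,1):
  for dz in (0,.01,.02,.04):
    X=p+T[:,2]*s*.0165-np.array([0,0,-dz]); q=proj('side',X)[0]; print(s,dz,((q-[255,130]+.5)*4-.5).round(0))
d=np.load('pics/s1.npy'); w=cloud('side',d)
for v in range(178,194): print(v,[tuple((w[v,u]*1000).round().astype(int)) for u in (278,279,280,287,288,289)])
E
```

```text
-1 0 [ 96. 249.]
-1 0.01 [ 95. 239.]
-1 0.02 [ 95. 229.]
-1 0.04 [ 93. 208.]
1 0 [139. 246.]
1 0.01 [138. 236.]
1 0.02 [138. 226.]
1 0.04 [136. 205.]
178 [(np.int64(471), np.int64(74), np.int64(134)), (np.int64(474), np.int64(74), np.int64(134)), (np.int64(480), np.int64(160), np.int64(69)), (np.int64(498), np.int64(76), np.int64(130)), (np.int64(501), np.int64(73), np.int64(131)), (np.int64(503), np.int64(68), np.int64(135))]
179 [(np.int64(470), np.int64(69), np.int64(135)), (np.int64(473), np.int64(71), np.int64(132)), (np.int64(480), np.int64(162), np.int64(64)), (np.int64(497), np.int64(69), np.int64(131)), (np.int64(500), np.int64(71), np.int64(130)), (np.int64(503), np.int64(68), np.int64(131))]
180 [(np.int64(470), np.int64(75), np.int64(126)), (np.int64(473), np.int64(74), np.int64(127)), (np.int64(479), np.int64(151), np.int64(68)), (np.int64(497), np.int64(72), np.int64(125)), (np.int64(500), np.int64(70), np.int64(126)), (np.int64(503), np.int64(67), np.int64(128))]
181 [(np.int64(470), np.int64(77), np.int64(121)), (np.int64(473), np.int64(72), np.int64(125)), (np.int64(
[... 2825 characters left out ...]
 np.int64(63)), (np.int64(496), np.int64(95), np.int64(65)), (np.int64(499), np.int64(89), np.int64(69)), (np.int64(502), np.int64(94), np.int64(65))]
192 [(np.int64(468), np.int64(95), np.int64(64)), (np.int64(471), np.int64(88), np.int64(70)), (np.int64(474), np.int64(94), np.int64(64)), (np.int64(496), np.int64(88), np.int64(66)), (np.int64(499), np.int64(88), np.int64(66)), (np.int64(502), np.int64(88), np.int64(65))]
193 [(np.int64(467), np.int64(82), np.int64(70)), (np.int64(471), np.int64(90), np.int64(63)), (np.int64(474), np.int64(92), np.int64(62)), (np.int64(495), np.int64(85), np.int64(65)), (np.int64(498), np.int64(85), np.int64(65)), (np.int64(501), np.int64(80), np.int64(68))]
```

```bash
python3 - <<'E'
from h import *
f=np.load('plate.npz'); o=robot.get_obs(); p=np.array(o['position'])
d=np.load('pics/s1.npy'); w=cloud('side',d)
P=np.dstack([(w[...,:2]-f['C'])@f['M'],w[...,2:]])
t=(p[:2]-f['C'])@f['M']
q=P-[t[0],t[1],p[2]]
m=(d>0)&(abs(q[...,1])<.09)&(abs(q[...,0])<.14)&(P[...,2]>.09)&(P[...,2]<.3)&(np.mgrid[0:400,0:640][1]>220)
# exclude motor, spacer
m&=~((abs(P[...,0]+.008)<.03)&(abs(P[...,1])<.03)&(P[...,2]<.135))
for z0 in np.arange(.09,.26,.01):
    k=m&(P[...,2]>=z0)&(P[...,2]<z0+.01)
    xs=q[k][:,0]; h,_=np.histogram(xs,np.arange(-.14,.141,.02)); yy=q[k][:,1]
    print(round(z0,3),h, (yy.min().round(3),yy.max().round(3)) if len(yy) else '')
E
```

```text
0.09 [0 0 0 0 0 0 1 0 0 0 7 3 0 0] (np.float64(-0.007), np.float64(0.069))
0.1 [0 0 0 0 0 0 5 6 0 1 7 2 0 0] (np.float64(-0.058), np.float64(0.066))
0.11 [ 0  0  0  0  0  0 12  7  0  0 10  3  0  0] (np.float64(-0.016), np.float64(0.086))
0.12 [0 0 0 0 0 0 6 9 0 0 0 0 0 0] (np.float64(-0.018), np.float64(-0.006))
0.13 [ 0  0  0  0  0  2  8 12  0  0  0  0  0  0] (np.float64(-0.015), np.float64(-0.004))
0.14 [ 0  0  0  0  0  6 11 12  2  0  0  0  0  0] (np.float64(-0.015), np.float64(0.008))
0.15 [0 0 0 0 0 3 7 5 2 0 0 0 0 0] (np.float64(-0.015), np.float64(0.004))
0.16 [0 0 1 0 0 0 0 0 0 0 0 2 0 0] (np.float64(-0.035), np.float64(-0.031))
0.17 [ 0  0  5  6  1 10  2  5  6  0  3  3  0  0] (np.float64(-0.04), np.float64(-0.008))
0.18 [ 0  0  7 12 19 18 19 20 20 27 23  6  0  0] (np.float64(-0.044), np.float64(0.029))
0.19 [ 0  0 12  4  8 39 14 17 62  7  3  9  0  0] (np.float64(-0.043), np.float64(0.025))
0.2 [ 0  0 19 14 14 20 20 21 32 25 17 14  0  0] (np.float64(-0.042), np.float64(0.035))
0.21 [ 0  0 70 98 48 21 19 30 34 33 87 72  0  0] (np.float64(-0.041), np.float64(0.038))
0.22 [ 0  0  0  0 11 29 30 19  0  0  0  0  0  0] (np.float64(-0.031), np.float64(-0.013))
0.23 [ 0  0  0  0 13 14 14 15  0  0  0  0  0  0] (np.float64(-0.029), np.float64(-0.014))
0.24 [ 0  0  0  0 11 24 28 16  0  0  0  0  0  0] (np.float64(-0.03), np.float64(-0.009))
0.25 [0 0 0 0 1 4 2 2 0 0 0 0 0 0] (np.float64(-0.031), np.float64(0.01))
```

The depth data shows the real fingertips at z≈0.098 and the body underside at 0.167, while the TCP is reported at 0.073. The reported z is therefore about 24 mm too low, though x and y agree, and the fingers passed over the nut without touching it. I'll go back, lower by that amount, and check the tip height by camera as I go.

Emit:
arm_command --pt "-0.5 -2 0 0 0 0 1.8" --pt "-0.5 -2 0 0 0 0 1.8" --pt "0 -2 0 0 0 0 1.8" --pt "0 -2 0 0 0 0 1.8" --pt "0 -2 0 0 0 0 1.8" --pt "0.5 -0.8 0 0 0 0 1.8" --pt "0.7 0 0 0 0 0 1.8" --pt "0.5 0 0 0 0 0 1.8" --pt "0.5 0 0 0 0 0 1.8" --pt "0 0 0 0 0 0 1.8"

```text
time: 6.9
position: [0.481, -0.0252, 0.0597]
tool_rot: [0.015, 0.707, -0.015, 0.707]
ft_force: [0.5, -0.3, -0.1]
grip_width: 0.0178
```

```bash
cat >> h.py <<'E'
def tip():
    """real tip heights from side depth, in plate frame about the reported TCP"""
    f=np.load('plate.npz'); d=optics.camera('side')[1]; o=robot.get_obs(); p=np.array(o['position']); w=cloud('side',d)
    P=np.dstack([(w[...,:2]-f['C'])@f['M'],w[...,2:]]); t=(p[:2]-f['C'])@f['M']; q=P[...,:2]-t
    for s in(-1,1):
        k=(d>0)&(q[...,0]*s>.008)&(q[...,0]*s<.026)&(abs(q[...,1]+.0095)<.009)&(P[...,2]<.16)&(P[...,2]>.074)
        print('tip',s,'lowest z',np.sort(P[k][:,2])[:4].round(4),'dx',q[k][:,0].min().round(4),q[k][:,0].max().round(4),'dy med',np.median(q[k][:,1]).round(4))
E
python3 -c "
from h import *
where((-.066,-.078,.05)); tip()"
```

```text
t 6.9 plate xy [-0.0656 -0.0803] z 0.0597 yawerr 0.009 tilt [0.0001 0.0005] F [ 0.5 -0.3 -0.1] w 0.0178
(-0.066, -0.078, 0.05) shift cm [ 0.97  0.23 -0.03]
tip -1 lowest z [0.09   0.0917 0.0921 0.0929] dx -0.0244 -0.0102 dy med -0.0107
tip 1 lowest z [0.0895 0.0908 0.0908 0.0923] dx 0.0081 0.0213 dy med -0.0102
```

Emit:
arm_command --pt "0.4 0 0 0.01 0 0 1.8" --pt "0.3 0 0 0 0 0 1.8" --pt "0.3 0 0 0 0 0 1.8" --pt "0 0 0 0 0 0 1.8"

```text
time: 7.45
position: [0.4815, -0.025, 0.0495]
tool_rot: [0.019, 0.706, -0.019, 0.707]
ft_force: [0.0, 0.5, 1.1]
grip_width: 0.0176
```

```bash
python3 -c "
from h import *
where((-.066,.155,.05)); tip()
p,d=snap('side','s2'); cv2.imwrite('pics/s2c.png',cv2.resize(p[155:255,255:365],None,fx=5,fy=5,interpolation=cv2.INTER_CUBIC))"
```

```text
t 7.45 plate xy [-0.0652 -0.0801] z 0.0495 yawerr -0.0013 tilt [0.0013 0.0002] F [0.  0.5 1.1] w 0.0176
(-0.066, 0.155, 0.05) shift cm [-0.04 23.51 -0.11]
tip -1 lowest z [0.0778 0.0783 0.0791 0.0791] dx -0.0248 -0.0104 dy med -0.01
tip 1 lowest z [0.0773 0.0805 0.0826 0.0828] dx 0.008 0.0204 dy med -0.01
```

View pics/s2c.png

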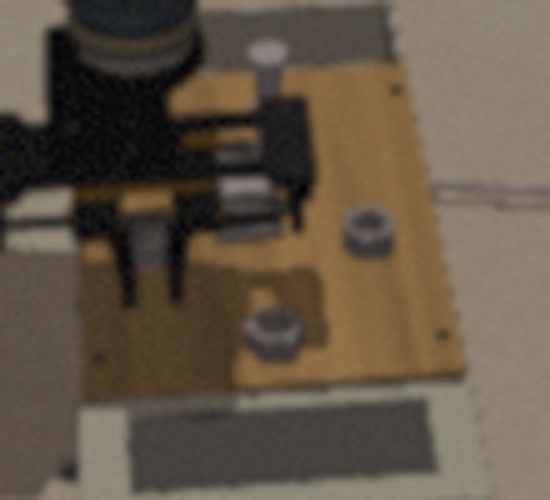

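Fingertips are now about 10 mm above the plate, just behind nut1 (crop 150,240). Next I'll lower them 2 mm and push.

Emit:
arm_command --pt "0.2 1 -0.1 0 0 0 1.8" --pt "0 1 0 0 0 0 1.8" --pt "0 1 0 0 0 0 1.8" --pt "0 1 0 0 0 0 1.8" --pt "0 1 0 0 0 0 1.8" --pt "0 1 0 0 0 0 1.8"

```text
time: 8.3
position: [0.4841, 0.0391, 0.0479]
tool_rot: [0.019, 0.706, -0.019, 0.708]
ft_force: [0.4, 0.3, -0.3]
grip_width: 0.018
```

```bash
cat >> h.py <<'E'
def nuts(n='top'):
    """blobs standing 8..22 mm over the plate (nut tops), plate frame"""
    f=np.load('plate.npz'); p,d=optics.camera(n); w=cloud(n,d)
    P=np.dstack([(w[...,:2]-f['C'])@f['M'],w[...,2:]])
    m=(d>0)&(abs(P[...,0])<.11)&(abs(P[...,1])<.15)&(P[...,2]>.076)&(P[...,2]<.092)
    k,l,s,c=cv2.connectedComponentsWithStats(m.astype(np.uint8))
    for j in range(1,k):
        if s[j,4]>=12: print('blob',s[j,4],P[l==j].mean(0).round(4))
E
python3 -c "
from h import *
where((-.066,.155,.05)); tip(); nuts(); nuts('side')"
```

```text
t 8.3 plate xy [-0.0659 -0.016 ] z 0.0479 yawerr -0.0012 tilt [ 0.0024 -0.    ] F [ 0.4  0.3 -0.3] w 0.018
(-0.066, 0.155, 0.05) shift cm [-0.21 17.1  -0.03]
tip -1 lowest z [0.0744 0.0772 0.0776 0.08  ] dx -0.0254 -0.01 dy med -0.0107
tip 1 lowest z [0.0787 0.0794 0.0795 0.0817] dx 0.008 0.0216 dy med -0.0116
blob 43 [ 0.0638 -0.0336  0.0827]
blob 42 [ 0.0032 -0.1193  0.0836]
blob 53 [-0.0654  0.0009  0.0815]
blob 58 [-0.0052 -0.0227  0.0838]
blob 65 [ 0.0651 -0.0365  0.0825]
blob 12 [-0.0807 -0.0259  0.0838]
blob 75 [ 0.002  -0.1213  0.0823]
```

Nut1 is moving with the fingers. Continuing over the end.

Emit:
arm_command --pt "0 1.2 0 0 0 0 1.8" --pt "0 1.2 0 0 0 0 1.8" --pt "0 1.2 0 0 0 0 1.8" --pt "0 1.2 0 0 0 0 1.8" --pt "0 1.2 0 0 0 0 1.8" --pt "0 1.2 0 0 0 0 1.8" --pt "0 1.2 0 0 0 0 1.8" --pt "0 1.2 0 0 0 0 1.8" --pt "0 1.2 0 0 0 0 1.8" --pt "0 1 0 0 0 0 1.8" --pt "0 1 0 0 0 0 1.8" --pt "0 1 0 0 0 0 1.8"

```text
time: 9.95
position: [0.4919, 0.1856, 0.0478]
tool_rot: [0.019, 0.706, -0.019, 0.708]
ft_force: [-0.1, -0.2, 0.9]
grip_width: 0.018
```

```bash
python3 -c "
from h import *
where((-.066,.155,.048)); nuts()"
```

```text
t 9.95 plate xy [-0.0657  0.1308] z 0.0478 yawerr -0.0014 tilt [ 0.0024 -0.0003] F [-0.1 -0.2  0.9] w 0.018
(-0.066, 0.155, 0.048) shift cm [-0.02  2.42 -0.03]
blob 39 [ 0.0639 -0.0334  0.0831]
blob 41 [ 0.0034 -0.1196  0.0833]
```

Emit:
arm_command --pt "0 1 0 0 0 0 1.8" --pt "0 1 0 0 0 0 1.8" --pt "0 0.6 0 0 0 0 1.8" --pt "0 0 0 0 0 0 1.8" --pt "-2.5 0 0 0 0 0 1.8" --pt "-3 0 0 0 0 0 1.8" --pt "-3 0 0 0 0 0 1.8" --pt "0 -4 0 0 0 0 1.8" --pt "0 -4 1 0 0 0 1.8" --pt "0 -4 3 0 0 0 1.8" --pt "0 -4 3 0 0 0 1.8" --pt "0 -4 3 0 0 0 1.8"

```text
time: 11.5
position: [0.5818, 0.0057, 0.1357]
tool_rot: [0.017, 0.707, -0.017, 0.707]
ft_force: [0.8, 0.2, 0.2]
grip_width: 0.0178
```

```bash
python3 -c "
from h import *
where((.064,-.082,.048)); nuts()
p,d=snap('top','t3'); w=cloud('top',d); 
cv2.imwrite('pics/t3c.png',cv2.resize(p[170:260,232:392],None,fx=5,fy=5,interpolation=cv2.INTER_CUBIC))"
```

```text
t 11.5 plate xy [ 0.0333 -0.0443] z 0.1357 yawerr 0.0038 tilt [ 0.0001 -0.0001] F [0.8 0.2 0.2] w 0.0178
(0.064, -0.082, 0.048) shift cm [ 8.78 -3.78  3.05]
blob 22 [ 0.0024 -0.1263  0.0836]
```

View pics/t3c.png

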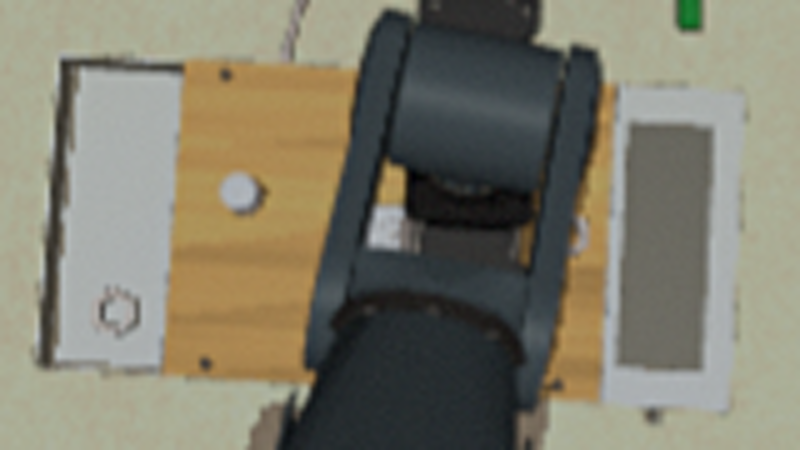

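Nut1 is lying in the tray (crop 118,312) and the spacer has not moved. On to nut2.

Emit:
arm_command --pt "0 -1.3 1 0 0 0 1.8" --pt "0 -1.3 1 0 0 0 1.8" --pt "0 -1.2 1 0 0 0 1.8" --pt "2 0 0 0 0 0 1.8" --pt "2 0 0 0 0 0 1.8" --pt "1.5 0 0 0 0 0 1.8" --pt "1 0 0 0 0 0 1.8" --pt "1 0 0 0 0 0 1.8" --pt "0 0 0 0 0 0 1.8"

```text
time: 12.72
position: [0.6163, -0.0398, 0.0589]
tool_rot: [0.017, 0.705, -0.019, 0.709]
ft_force: [0.5, -0.2, 0.2]
grip_width: 0.0182
```

```bash
python3 -c "
from h import *
where((.064,-.082,.048),(.064,.155,.048)); tip(); nuts('side')"
```

```text
t 12.72 plate xy [ 0.0702 -0.0879] z 0.0589 yawerr 0.0016 tilt [ 0.0061 -0.0029] F [ 0.5 -0.2  0.2] w 0.0182
(0.064, -0.082, 0.048) shift cm [ 1.08  0.59 -0.63]
(0.064, 0.155, 0.048) shift cm [ 1.02 24.29 -0.59]
tip -1 lowest z [0.0857 0.0901 0.0908 0.0918] dx -0.0247 -0.0128 dy med -0.0104
tip 1 lowest z [0.0863 0.0911 0.0917 0.0918] dx 0.0095 0.0206 dy med -0.0102
blob 13 [0.0165 0.0961 0.0864]
blob 21 [-0.0215 -0.023   0.0834]
blob 21 [ 0.0051 -0.0229  0.0828]
blob 33 [ 0.0728 -0.0369  0.082 ]
blob 72 [ 0.0016 -0.121   0.082 ]
```

Emit:
arm_command --pt "0.5 0 -0.3 0 0.005 0 1.8" --pt "0.4 0 -0.2 0 0 0 1.8" --pt "0.2 0.5 0 0 0 0 1.8" --pt "0 1 0 0 0 0 1.8" --pt "0 1 0 0 0 0 1.8" --pt "0 1 0 0 0 0 1.8" --pt "0 1 0 0 0 0 1.8" --pt "0 1 0 0 0 0 1.8" --pt "0 1 0 0 0 0 1.8"

```text
time: 13.95
position: [0.6164, 0.0297, 0.0495]
tool_rot: [0.016, 0.705, -0.019, 0.709]
ft_force: [0.3, -0.2, -0.5]
grip_width: 0.0178
```

```bash
python3 -c "
from h import *
where((.064,.155,.048)); tip(); nuts('side'); nuts()"
```

```text
t 13.95 plate xy [ 0.0667 -0.0185] z 0.0495 yawerr 0.0019 tilt [ 0.0059 -0.0037] F [ 0.3 -0.2 -0.5] w 0.0178
(0.064, 0.155, 0.048) shift cm [ 0.09 17.35 -0.24]
tip -1 lowest z [0.0787 0.0797 0.0798 0.0799] dx -0.0255 -0.0103 dy med -0.0111
tip 1 lowest z [0.0763 0.078  0.0807 0.0808] dx 0.0082 0.0216 dy med -0.0113
blob 61 [ 0.0648 -0.0094  0.0834]
blob 59 [-0.0068 -0.0226  0.0837]
blob 77 [ 0.0017 -0.1214  0.082 ]
blob 43 [ 0.003  -0.1191  0.0831]
```

Emit:
arm_command --pt "0.1 1.2 0 0 0 0 1.8" --pt "0 1.2 0 0 0 0 1.8" --pt "0 1.2 0 0 0 0 1.8" --pt "0 1.2 0 0 0 0 1.8" --pt "0 1.2 0 0 0 0 1.8" --pt "0 1.2 0 0 0 0 1.8" --pt "0 1.2 0 0 0 0 1.8" --pt "0 1.2 0 0 0 0 1.8" --pt "0 1.2 0 0 0 0 1.8" --pt "0 1.2 0 0 0 0 1.8" --pt "0 1.2 0 0 0 0 1.8" --pt "0 1.2 0 0 0 0 1.8"

```text
time: 15.6
position: [0.6243, 0.1824, 0.048]
tool_rot: [0.016, 0.705, -0.019, 0.709]
ft_force: [-0.4, 0.1, 0.4]
grip_width: 0.0181
```

```bash
python3 -c "
from h import *
where((.064,.155,.048)); tip()"
```

```text
t 15.6 plate xy [0.0666 0.1344] z 0.048 yawerr 0.0014 tilt [ 0.0063 -0.0041] F [-0.4  0.1  0.4] w 0.0181
(0.064, 0.155, 0.048) shift cm [-0.01  2.06 -0.26]
tip -1 lowest z [0.0744 0.0774 0.0782 0.0801] dx -0.0244 -0.0109 dy med -0.0108
tip 1 lowest z [0.076  0.0801 0.0817 0.0827] dx 0.008 0.0208 dy med -0.0108
```

Emit:
arm_command --pt "0 1.2 0 0 0 0 1.8" --pt "0 1.2 0 0 0 0 1.8" --pt "0 0 0 0 0 0 1.8" --pt "-2.5 0 0 0 0 0 1.8" --pt "-3 0 0 0 0 0 1.8" --pt "-3 0 0 0 0 0 1.8" --pt "0 -5 -1.5 0 0 0 1.8" --pt "0 -5 -1.5 0 0 0 1.8" --pt "0 -5 -1.5 0 0 0 1.8" --pt "0 -5 -1.5 0 0 0 1.8" --pt "0 -5 -1.5 0 0 0 1.8" --pt "0 -3 -1 0 0 0 1.8"

```text
time: 17.15
position: [0.5255, -0.073, 0.1364]
tool_rot: [0.014, 0.703, -0.018, 0.711]
ft_force: [0.9, 0.7, 0.8]
grip_width: 0.0178
```

Emit:
arm_command --pt "0 0 0 0.15 0 0 1.8" --pt "0 0 0 0.15 0 0 1.8" --pt "0 0 0 0.15 0 0 1.8" --pt "0 0 0 0.15 0 0 1.8" --pt "0 0 0 0.15 0 0 1.8" --pt "0 0 0 0 0 0 1.8"

```text
time: 17.9
position: [0.5234, -0.0787, 0.1372]
tool_rot: [0.283, 0.643, -0.285, 0.652]
ft_force: [0.4, -0.1, 0.7]
grip_width: 0.0176
```

```bash
python3 -c "
from h import *
where((-.024,-.146,.06),(-.024,-.146,.048)); nuts(); nuts('side')
p,d=snap('top','t4'); 
cv2.imwrite('pics/t4c.png',cv2.resize(p[170:260,232:392],None,fx=5,fy=5,interpolation=cv2.INTER_CUBIC))"
```

```text
t 17.9 plate xy [-0.0205 -0.1315] z 0.1372 yawerr -0.7754 tilt [ 0.0102 -0.0076] F [ 0.4 -0.1  0.7] w 0.0176
(-0.024, -0.146, 0.06) shift cm [ 7.72 -1.29  0.67]
(-0.024, -0.146, 0.048) shift cm [ 8.92 -1.3   0.65]
blob 14 [ 0.0096 -0.0221  0.0843]
blob 76 [ 0.0015 -0.1215  0.0821]
```

View pics/t4c.png

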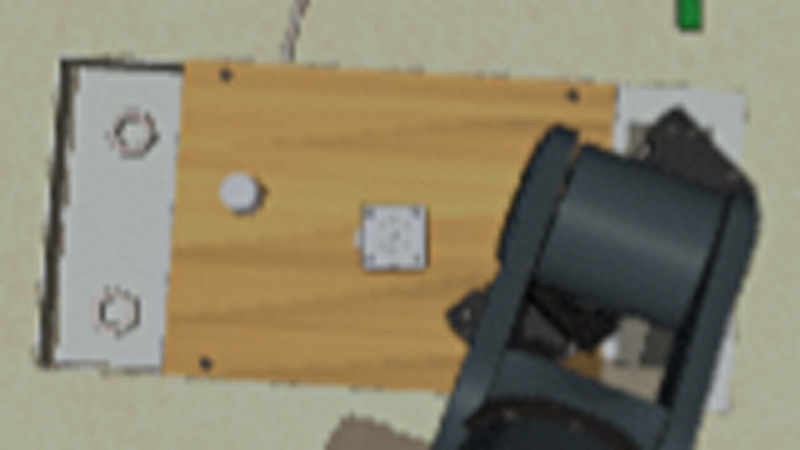

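Nuts 1 and 2 are both in the tray (crop 118,312 and 134,132), and the motor and spacer are where they were. Next, nut3 along a 45° diagonal into the far strip.

Emit:
arm_command --pt "0 -0.7 0.3 0 0.012 0 1.8" --pt "0 -0.7 0.3 0 0 0 1.8" --pt "2 0 0 0 0 0 1.8" --pt "2 0 0 0 0 0 1.8" --pt "2 0 0 0 0 0 1.8" --pt "1 0 0 0 0 0 1.8" --pt "0.5 0 0 0 0 0 1.8" --pt "0.4 0 0 0 0 0 1.8" --pt "0 0 0 0 0 0 1.8"

```text
time: 19.18
position: [0.5182, -0.097, 0.0574]
tool_rot: [0.284, 0.646, -0.283, 0.65]
ft_force: [-0.6, 0.4, 0.2]
grip_width: 0.0177
```

```bash
python3 -c "
from h import *
where((-.022,-.144,.048),(.040,-.081,.048)); nuts(); nuts('side')"
```

```text
t 19.18 plate xy [-0.0248 -0.1501] z 0.0574 yawerr -0.7728 tilt [ 0.0054 -0.0004] F [-0.6  0.4  0.2] w 0.0177
(-0.022, -0.144, 0.048) shift cm [ 0.94  0.63 -0.23]
(0.04, -0.081, 0.048) shift cm [ 0.97  9.47 -0.19]
blob 19 [ 0.0032 -0.1338  0.0811]
```

Emit:
arm_command --pt "0.5 0 -0.1 0 0 0 1.8" --pt "0.4 0 -0.1 0 0 0 1.8" --pt "0.1 0.5 0 0 0 0 1.8" --pt "0 1 0 0 0 0 1.8" --pt "0 1 0 0 0 0 1.8" --pt "0 1 0 0 0 0 1.8" --pt "0 1 0 0 0 0 1.8" --pt "0 1 0 0 0 0 1.8"

```text
time: 20.27
position: [0.5608, -0.0554, 0.0479]
tool_rot: [0.284, 0.645, -0.283, 0.651]
ft_force: [-0.5, -0.1, -0.8]
grip_width: 0.0183
```

```bash
python3 -c "
from h import *
where((.0475,-.075,.048)); nuts(); nuts('side')"
```

```text
t 20.27 plate xy [ 0.0155 -0.1064] z 0.0479 yawerr -0.7724 tilt [ 0.0075 -0.0012] F [-0.5 -0.1 -0.8] w 0.0183
(0.0475, -0.075, 0.048) shift cm [0.01 4.48 0.1 ]
blob 30 [ 0.0059 -0.1011  0.0849]
blob 42 [ 0.0313 -0.1113  0.0839]
```

Emit:
arm_command --pt "0 1 0 0 0 0 1.8" --pt "0 1 0 0 0 0 1.8" --pt "0 1 0 0 0 0 1.8" --pt "0 0.8 0 0 0 0 1.8" --pt "0 0 0 0 0 0 1.8" --pt "0 -1.5 0 0 0 0 1.8" --pt "0 -2 0 0 0 0 1.8" --pt "-2 0 0 0 0 0 1.8" --pt "-2 0 0 0 0 0 1.8"

```text
time: 21.5
position: [0.558, -0.0546, 0.0867]
tool_rot: [0.284, 0.648, -0.283, 0.648]
ft_force: [1.0, 0.1, 0.4]
grip_width: 0.018
```

Emit:
arm_command --pt "0 0 0 -0.15 0 0 1.8" --pt "0 0 0 -0.15 0 0 1.8" --pt "0 0 0 -0.15 0 0 1.8" --pt "0 0 0 -0.15 0 0 1.8" --pt "0 0 0 -0.15 0 0 1.8" --pt "0 0 0 0 0 0 1.8"

```text
time: 22.25
position: [0.5492, -0.062, 0.0885]
tool_rot: [0.022, 0.708, -0.022, 0.706]
ft_force: [0.9, 0.4, 0.0]
grip_width: 0.0177
```

```bash
python3 -c "
from h import *
nuts(); nuts('side'); where((.064,-.1,.06))
p,d=snap('side','s5'); 
cv2.imwrite('pics/s5c.png',cv2.resize(p[145:265,255:365],None,fx=5,fy=5,interpolation=cv2.INTER_CUBIC))"
```

```text
blob 20 [ 0.0602 -0.0529  0.0834]
blob 20 [ 0.0076 -0.0216  0.0841]
blob 72 [ 0.0585 -0.0632  0.0818]
t 22.35 plate xy [ 0.0047 -0.1133] z 0.0885 yawerr -0.0101 tilt [-0.003  -0.0002] F [ 0.  -0.3  0.4] w 0.018
(0.064, -0.1, 0.06) shift cm [2.83 1.39 5.92]
```

View pics/s5c.png

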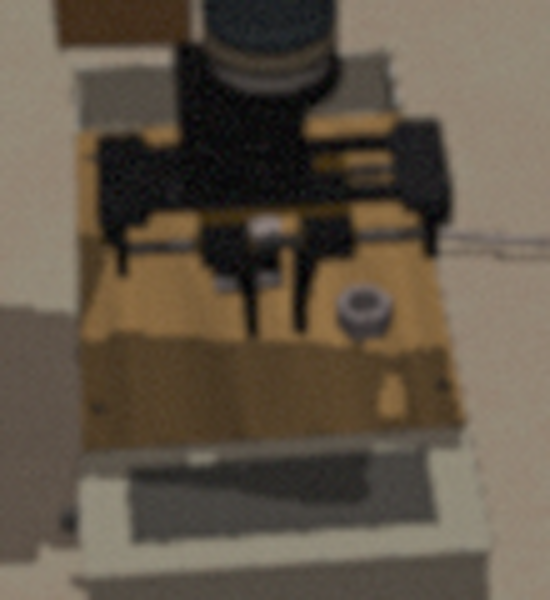

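Nut3 now sits in the clear strip at about plate (0.059, -0.060). I'll go in behind it.

Emit:
arm_command --pt "0 0.3 2 -0.01 0 0 1.8" --pt "0 0.3 2 0 0 0 1.8" --pt "0 0.2 1.6 0 0 0 1.8" --pt "1.5 0 0 0 0 0 1.8" --pt "1 0 0 0 0 0 1.8" --pt "0.8 0 0 0 0 0 1.8" --pt "0.3 0 0 0 0 0 1.8" --pt "0 0 0 0 0 0 1.8"

```text
time: 23.4
position: [0.6023, -0.0569, 0.0481]
tool_rot: [0.021, 0.71, -0.021, 0.703]
ft_force: [-0.3, 0.1, 0.8]
grip_width: 0.0183
```

```bash
python3 -c "
from h import *
where((.062,-.1,.048)); tip(); nuts('side')"
```

```text
t 23.4 plate xy [ 0.0571 -0.1058] z 0.0481 yawerr -0.0076 tilt [-0.0097  0.0015] F [-0.3  0.1  0.8] w 0.0183
(0.062, -0.1, 0.048) shift cm [0.01 0.58 0.49]
tip -1 lowest z [0.0772 0.0789 0.0817 0.0817] dx -0.0244 -0.0098 dy med -0.0105
tip 1 lowest z [0.0741 0.0749 0.0765 0.0768] dx 0.0082 0.0211 dy med -0.0101
blob 18 [0.0124 0.0933 0.084 ]
blob 29 [ 0.0015 -0.0237  0.082 ]
blob 14 [ 0.0615 -0.0533  0.0817]
blob 19 [ 0.061  -0.075   0.0813]
blob 17 [ 0.0687 -0.1136  0.0852]
blob 19 [ 0.0429 -0.1153  0.0851]
```

Emit:
arm_command --pt "0 0 0.4 -0.008 -0.01 0 1.8" --pt "0 1 0 0 0 0 1.8" --pt "0 1 0 0 0 0 1.8" --pt "0 1 0 0 0 0 1.8" --pt "0 1 0 0 0 0 1.8" --pt "0 1 0 0 0 0 1.8" --pt "0 1 0 0 0 0 1.8" --pt "0 1 0 0 0 0 1.8"

```text
time: 24.5
position: [0.6116, 0.0176, 0.0498]
tool_rot: [0.018, 0.705, -0.018, 0.708]
ft_force: [0.1, -0.3, -0.8]
grip_width: 0.0179
```

```bash
python3 -c "
from h import *
where((.062,.155,.048)); tip(); nuts('side'); nuts()"
```

```text
t 24.5 plate xy [ 0.0625 -0.0308] z 0.0498 yawerr 0.0015 tilt [0.0043 0.    ] F [ 0.1 -0.3 -0.8] w 0.0179
(0.062, 0.155, 0.048) shift cm [ 0.18 18.58 -0.02]
tip -1 lowest z [0.0772 0.0778 0.0783 0.0813] dx -0.0253 -0.0104 dy med -0.011
tip 1 lowest z [0.0781 0.0809 0.0814 0.0837] dx 0.008 0.0219 dy med -0.0109
blob 48 [ 0.0669 -0.0177  0.0825]
blob 58 [-0.0069 -0.0226  0.0837]
blob 14 [ 0.0476 -0.0376  0.0831]
```

Emit:
arm_command --pt "0.2 1.2 0.1 0 0 0 1.8" --pt "0 1.2 0 0 0 0 1.8" --pt "0 1.2 0 0 0 0 1.8" --pt "0 1.2 0 0 0 0 1.8" --pt "0 1.2 0 0 0 0 1.8" --pt "0 1.2 0 0 0 0 1.8" --pt "0 1.2 0 0 0 0 1.8" --pt "0 1.2 0 0 0 0 1.8" --pt "0 1.2 0 0 0 0 1.8" --pt "0 1.2 0 0 0 0 1.8" --pt "0 1.2 0 0 0 0 1.8" --pt "0 1.2 0 0 0 0 1.8"

```text
time: 26.15
position: [0.6204, 0.1703, 0.0477]
tool_rot: [0.018, 0.705, -0.018, 0.708]
ft_force: [0.2, -1.3, 0.3]
grip_width: 0.0181
```

```bash
python3 -c "
from h import *
where((.062,.155,.048))"
```

```text
t 26.15 plate xy [0.0634 0.1222] z 0.0477 yawerr 0.0011 tilt [ 0.0043 -0.0002] F [ 0.2 -1.3  0.3] w 0.0181
(0.062, 0.155, 0.048) shift cm [-0.03  3.28 -0.13]
```

Finishing the push, then lifting and backing well away toward −y so that the cameras see the whole plate.

Emit:
arm_command --pt "0 1.2 0 0 0 0 1.8" --pt "0 1.2 0 0 0 0 1.8" --pt "0 1 0 0 0 0 1.8" --pt "0 0 0 0 0 0 1.8" --pt "-2.5 0 0 0 0 0 1.8" --pt "-3 0 0 0 0 0 1.8" --pt "-3 0 0 0 0 0 1.8" --pt "0 -5 0 0 0 0 1.8" --pt "0 -5 0 0 0 0 1.8" --pt "0 -5 0 0 0 0 1.8" --pt "0 -5 0 0 0 0 1.8" --pt "0 -5 0 0 0 0 1.8"

```text
time: 27.65
position: [0.6095, -0.0473, 0.1357]
tool_rot: [0.015, 0.705, -0.016, 0.709]
ft_force: [-0.1, 0.3, 0.3]
grip_width: 0.0182
```

Emit:
arm_command --pt "0 -5 0 0 0 0 1.8" --pt "0 -5 0 0 0 0 1.8" --pt "0 -3 0 0 0 0 1.8" --pt "0 0 0 0 0 0 1.8"

```text
time: 28.15
position: [0.6021, -0.1875, 0.1362]
tool_rot: [0.017, 0.704, -0.02, 0.709]
ft_force: [0.4, -0.2, -0.3]
grip_width: 0.0177
```

```bash
python3 - <<'E'
from h import *
where()
p,d=snap('top','t6'); w=cloud('top',d); f=np.load('plate.npz')
c=cv2.resize(p[170:260,232:392],None,fx=5,fy=5,interpolation=cv2.INTER_CUBIC); cv2.imwrite('pics/t6c.png',c)
P=np.dstack([(w[...,:2]-f['C'])@f['M'],w[...,2:]])
m=(d>0)&(abs(P[...,0])<.104)&(P[...,1]>.153)&(P[...,1]<.235)&(P[...,2]>.012)
k,l,s,cc=cv2.connectedComponentsWithStats(m.astype(np.uint8))
for j in range(1,k):
    if s[j,4]>8: print(s[j,4],(P[l==j].mean(0)-[0,.19,0]).round(3),P[l==j][:,2].max().round(3))
# motion of the other things: compare with first picture away from the arm
a=cv2.cvtColor(cv2.absdiff(p,cv2.imread('pics/top0.png')),cv2.COLOR_BGR2GRAY)
for n,r in dict(carton=(205,170,250,222),driver=(125,283,182,310),marker=(135,360,180,378),jar=(232,424,262,458),bracket=(184,436,212,462),motor=(208,300,226,320),spacer=(200,270,216,290)).items(): print(n,(a[r[0]:r[2],r[1]:r[3]]>45).sum())
E
```

```text
t 28.15 plate xy [ 0.0637 -0.2362] z 0.1362 yawerr -0.0004 tilt [ 0.0066 -0.0037] F [ 0.4 -0.2 -0.3] w 0.0177
33 [ 0.073 -0.028  0.03 ] 0.042
40 [0.06  0.    0.019] 0.027
42 [-0.066  0.004  0.021] 0.028
carton 0
driver 0
marker 34
jar 0
bracket 0
motor 0
spacer 0
```

View pics/t6c.png

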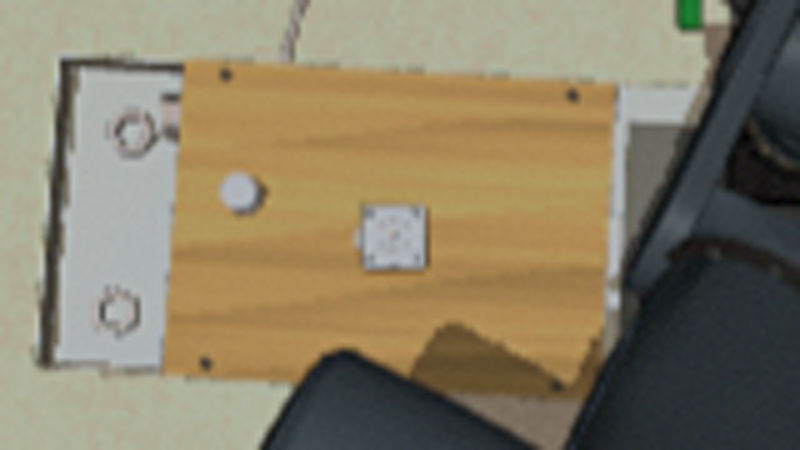

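Nuts 1 and 2 lie flat in the tray (crop 118,312 and 134,132). Nut3 stands on edge in the tray beside nut2 (crop 172,117), its top at z≈0.042. The motor (395,237) and spacer (240,190) match the first picture. I'll check that nothing in the tray is still moving, then hand in.

```bash
python3 - <<'E'
from h import *
p0=cv2.imread('pics/top0.png'); p6=cv2.imread('pics/t6.png')
for _ in range(10): p,d=optics.camera('top')
print('tray change px',(cv2.absdiff(p,p6)[180:246,240:270].max(2)>45).sum())
g=lambda i:np.argwhere((i[135:185,355:385,1].astype(int)-i[135:185,355:385,2]>50)).mean(0)
print('marker green centroid',g(p0),g(p))
where(); workorder.hand_in()
E
```

```text
tray change px 0
marker green centroid [34.76190476 14.5       ] [34.76190476 14.5       ]
t 28.7 plate xy [ 0.0639 -0.2324] z 0.1362 yawerr 0.0048 tilt [ 0.0063 -0.003 ] F [0.1 0.3 0.1] w 0.0181
the job is handed in; nothing more can be done
```

All three nuts are in the open tray, and I handed the job in at about 28.7 s of the 69 s allowed. I pushed each nut with the fingertips slightly open. Nuts 1 and 2 went straight along their strips. Nut 3 went diagonally into the far strip first, clear of the motor and spacer, and then over the end.

**Last checks:**
- **Tray:** Nuts 1 and 2 lie flat. Nut 3 stands on edge between nut 2 and the tray wall on the plate side, its top at about 42 mm, below the 56 mm rim. Part of it is hidden under the plate end, so I inferred its centre from the tray walls and did not measure it. The tray did not change over the last 0.5 s.
- **Motor and spacer:** They look the same as in the first picture.
- **Other things:** Carton, jar, driver and bracket show no change. The marker area did differ (34 pixels) where the arm reached in, but the marker's green end is in the same place.
- **Robot:** It stands clear, with the force reading near zero.

**Disagreement found:** The reported tool height was about 25 mm lower than the camera depth showed. Because of this, my first pass went over nut 1 without touching it. I worked from the camera height after that.

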